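# Stop-button check at the bench disc sander

## Robot

A 6-joint arm with a two-finger parallel gripper is mounted at the origin on a cart in front of the work surface, level with it; the furniture and walls round the work are solid. World frame = base frame: x ahead of the robot, y to its left, z up, the work surface at z = 0. Lengths are in m, angles in rad, forces in N, time in s.
With the tool pointing down it reaches from about 0.275 to 0.825 m from the base axis. Payload 5.2 kg.
Tool frame: the origin (TCP) lies between the finger pads; the fingertips stand 19 mm ahead of it and the grasp point (between the pads) is the TCP (env.tcp_to_tips is the z of the fingertips in the tool frame, in m); z points along the fingers, y is the direction in which the jaws open and shut (so a half turn about z gives the same grasp; the last joint's range is limited). The gripper opens to 93 mm and grips with 3 to 60 N. Pads are 15 mm wide; open, the fingers measure 128 mm over their backs; the gripper's body (75 mm by 188 mm) begins 65 mm behind the grasp point.
Start: joints at [-0.203, 0.259, 1.535, -0, 1.348, -0.203], TCP at [0.55, 0, 0.238] pointing down, gripper open.
Joint ranges: [-3.14, 3.14], [-0.91, 2.08], [0.19, 2.58], [-1.22, 4.36], [0.22, 2.71], [-3.12, 3.12]. Speed limits (rad/s): [2.57, 2.57, 3.14, 3.14, 3.14, 3.14].

## Interface

Orientations are given as a 3x3 rotation matrix whose columns are the frame's x, y, z axes.
In Python, from bench import env gives the robot as it stands.
- The arm moves only by the tool play_rows, never from a script. Its arguments are lists of equal length, an entry for each row: "grip": the closure, from -1 (fully open) to 1 (shut); "delta_pos": the shift along the tool's x, y, z in cm, a list of three; "rotation": the turn, a rotation vector about the tool's x, y, z in rad, a list of three. A call has 1 to 8 rows; each row shifts and turns the commanded pose from where the row before left it, along the tool's axes as they then stand; what a row does not reach is not made up. A row lasts 1/12 s, in which the tool goes at most 41.7 mm and 7.16 degrees, less where a joint would pass 70% of its speed; a pose out of reach is approached as far as the arm can. A call with a gripper value outside its range is refused whole. The fingers move at their own pace and stop on an object; "force" is the grip in N (left out, the last holds). Time passes only in rows, so rows that do not move let the fingers close. It gives the time, the measured TCP pose, the force and the opening at its end, in the units of the state.
- env.read_state(): the state, without advancing time (a new reading comes with each control period).
- env.grab_frame(name): name is "scene" or "side" or "wrist"; returns (picture, depth): 420x560x3 uint8, red, green, blue; 420x560 float32, m along the optical axis (not along the pixel's ray), 0 where there is no reading.
- env.get_calibration(name): a dict with "camera_matrix" (3x3 intrinsics, pixels), "R" (3x3) and "t" (3): a world point X has camera coordinates R X + t. Camera axes: x right, y down, z forward; pixel columns grow to the right and rows downward; lengths in m; the calibration is good to about 2 mm. A picture is of the moment at which its call begins: read the wrist's pose just before it. get_calibration takes no time and is no camera call; for the wrist camera it gives the pose at the moment of the call.
- env.close_job(): hands the job in, once; it reports no verdict.
The state is a dict: "t": time; "qpos": joint angles; "qd": joint speeds; "effort": joint torques, N m; "eef_pos": TCP position; "eef_rot": TCP orientation; "wrist_force": force on the tool from outside, world axes, zero at the start; "ft_torque": the same for the moment, N m; "grip_width": finger opening in m.
Only numpy, scipy, OpenCV 4.12 (cv2) and the standard library are available. Lean on these libraries where they do the work, as an engineer would, in place of code of your own. Each camera call takes 0.05 s, during which the arm holds its last target. There are 200 camera calls.

## Task

Do the start-of-day stop check at the disc sander's control station: push the big winged mushroom stop straight down until it latches and take your hand off it so that it stays down by itself, then twist it clockwise by pushing one of its wings round until it pops back up, and finally push the square reset button fully in and let go. Work with the fingertips: push, do not pinch the mushroom head, leave reset alone while the stop is down, and never press the round start button. Leave the things lying about where they are; at the end the stop is up and turned back to rest, and the buttons are out.

Things in the scene. Friction and masses are not known exactly. Their poses are not given: they have to be found in the camera images.
- station: Grey metal control station bolted to the bench, 102 x 252 mm, flat panel 58 mm above the bench; feet to y = +-147 mm, conduit stub behind to x = +97 mm. Origin: centre of its underside. x points away from the operator, y along the panel to the operator's left, z up. On the panel at x = 0: mushroom stop at y = +60 mm, square reset at y = -45 mm, round start at y = -95 mm.
- stop_press (a joint): How far the mushroom stop is pushed down (m): 0 up (at rest), 0.012 at its lower end stop. It must be pushed to nearly 0.012 (at least 0.011) to snap under its catch, which takes up to 10 N on the way (most at 0.003 to 0.006), then gives way; let go, it stays down at 0.010. Unlatched it springs back up to 0.
- stop_twist (a joint): Turn of the mushroom head, clockwise seen from above (rad): 0 at rest, end stop at 0.90. A spring returns it to 0. Turned past about 0.6 while down, the catch lets go and the head springs up by 10 mm. Pushed square at the middle of a wing's free part, the turn takes 1 to 3.5 N.
- stop_crown (a point): Centre of the top of the black mushroom head, on its axis, 54.5 mm above the panel when up, 44.5 mm when latched. A dome 61 mm across with two white clockwise arrows; its side lies 14.5 to 28.5 mm below this point and carries two opposite thumb wings, whose tops are 14.5 mm below this point. z up.
- stop_wing_left (a point): Middle of the left wing's free part, 40 mm from the axis, 21 mm below the crown. A wing is 14 mm wide, 13 mm high, free from 30 to 50 mm from the axis; latched, its underside is 17 mm above the bare panel. It lies along station +y at rest. Head axes: y outward along this wing, z up. Clockwise it goes to +x: push its -x side (the operator's side).
- stop_wing_right (a point): The same point of the opposite, right wing (along station -y at rest). Clockwise it goes to -x: push its +x side.
- reset_button (a joint): How far the reset button is pushed in (m): 0 out, 0.006 fully in; springs back. About 2 N to start, 5.5 N fully in.
- reset_top (a point): Centre of the top of the square black reset button (26 mm wide, in a square steel frame 34 mm wide and 5 mm high), 16 mm above the panel when out.
- start_button (a joint): How far the start button is pushed in (m): 0 out, 0.006 fully in; springs back. It must be left alone.
- start_top (a point): Centre of the top of the round black start button (28 mm across), 6.5 mm above the panel, sunk in a round steel collar 37 mm across and 8 mm high.
- bung_0: Loose wooden bung, 50 mm across, 34 mm high; origin under its centre. Bystander.
- bung_3: Loose wooden bung, 44 mm across, 32 mm high; origin under its centre. Bystander.
- wedge_1: Loose wooden wedge 30 x 70 x 17 mm; origin under its centre. Bystander.
- chalk_0: Loose white chalk stub 12 x 52 x 12 mm; origin under its centre. Bystander.
- rivet_tin_1: Loose open tin of rivets, 74 mm across, 51 mm high; origin under its centre. Bystander.
- hoop_driver_1: Loose hoop driver (steel blade, wooden handle) 48 x 193 x 34 mm; origin under its centre. Bystander.

How it is judged:
By the outcome, as a careful person would: the job done as asked, in the order asked, and still so for the second after the job is handed in, with the robot touching nothing.
It also fails if it takes over 51 s, if anything falls off the work surface, if the arm or the gripper's body presses on something with over 40 N, if the wrist force passes 120 N, or if a joint passes its speed limit or range.

## Working session

There is one attempt and no reset: what is moved stays moved. The work goes in short steps, Python scripts to look and compute and a tool call to move; the robot and the scene stay as the last step left them, time stands still between calls to the robot, and variables do not carry over. Pictures are saved under pics/ and viewed, about 8 in all and at most 12, crops included, and the job is handed in when it is done.

Besides the shell and the picture viewer there is one more tool, called after "Request:" in YAML: its name, and indented under it one key for each argument. play_rows: Moves the arm, as the interface text tells. Its arguments: {"type":"object","properties":{"grip":{"type":"array"},"delta_pos":{"type":"array"},"rotation":{"type":"array"},"force":{"type":"number"}},"required":["grip","delta_pos","rotation"]}

```bash
mkdir -p pics
cat > h.py <<'E'
import numpy as np,cv2
from bench import env
def grab(n,f):
    c=env.get_calibration(n); p,d=env.grab_frame(n)
    cv2.imwrite('pics/'+f+'.png',p[:,:,::-1]); np.savez('pics/'+f,p=p,d=d,K=c['camera_matrix'],R=c['R'],t=c['t'])
    return p,d,c
def load(f): return np.load('pics/'+f+'.npz')
def cloud(z):
    d=z['d'];v,u=np.indices(d.shape);K=z['K']
    P=np.stack([(u-K[0,2])/K[0,0]*d,(v-K[1,2])/K[1,1]*d,d],-1)
    W=(P-z['t'])@z['R']; W[d==0]=np.nan; return W
E
python3 - <<'E'
from h import *
print(env.read_state(), env.tcp_to_tips)
for n in('scene','side','wrist'): grab(n,n+'0')
a=[cv2.imread(f'pics/{n}0.png') for n in('scene','side')]
E
```

```text
{'t': 0.0, 'qpos': array([-2.02836042e-01,  2.59360734e-01,  1.53604939e+00,  1.86758071e-05,
        1.34802431e+00, -2.02826222e-01]), 'qd': array([ 9.21752664e-05, -2.21603114e-04, -5.87488651e-04, -1.24955179e-03,
        1.33515022e-04,  2.23627064e-04]), 'effort': array([ 2.41929010e-04, -4.37298238e+01, -2.84004611e+01,  7.19661056e-02,
        4.11791797e-02, -1.14769305e-04]), 'eef_pos': array([5.49494203e-01, 1.14146642e-04, 2.36821672e-01]), 'eef_rot': array([[ 1.43129335e-05,  9.99998379e-01, -1.80035184e-03],
       [ 9.99999924e-01, -1.36128630e-05,  3.88863667e-04],
       [ 3.88838529e-04, -1.80035727e-03, -9.99998304e-01]]), 'wrist_force': array([-0.67744632, -0.93393502,  1.11573493]), 'ft_torque': array([ 0.01280387, -0.05566445, -0.05412213]), 'grip_width': 0.09266176934348658} 0.019
```

View pics/scene0.png

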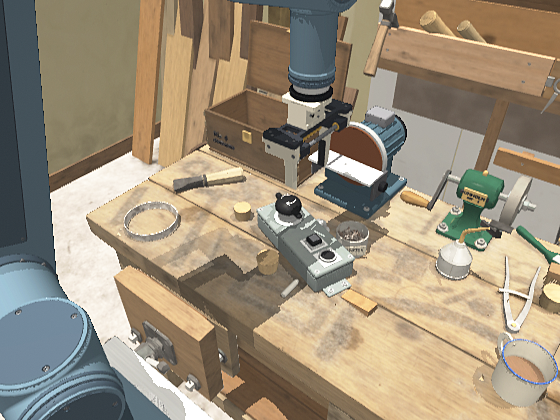

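View pics/wrist0.png

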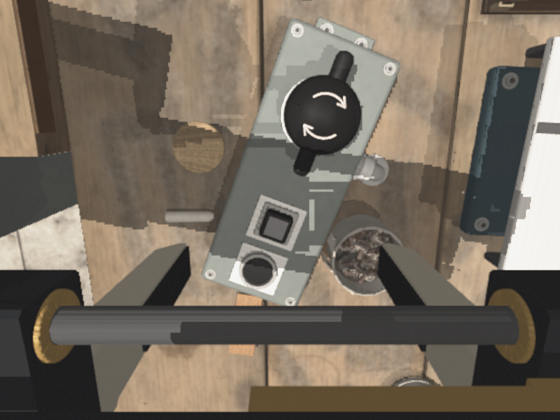

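The wrist view shows the mushroom at about (322,114), its wings at (343,65) and (304,163), reset at (277,224) and start at (258,270). The wedge, the chalk, a bung and the rivet tin lie around the station.

Run:
```python
from h import *
z=load('wrist0');W=cloud(z);print(z['R'],z['t'],z['K'])
for n,(u,v) in dict(crown=(322,114),w1=(343,65),w2=(304,163),reset=(277,224),start=(258,270),panel=(240,190)).items():
    print(n,np.nanmedian(W[v-2:v+3,u-2:u+3].reshape(-1,3),0).round(4))
for f in('wrist0','side0','scene0'):
    z=load(f);W=cloud(z);X=W.reshape(-1,3)
    p=z['p'].reshape(-1,3).astype(int)
    m=(abs(X[:,2]-.058)<.003)&(X[:,0]>.45)&(X[:,0]<.8)&(abs(X[:,1]-.05)<.25)
    mi=m.reshape(420,560).astype(np.uint8);n,l,s,c=cv2.connectedComponentsWithStats(mi);k=1+np.argmax(s[1:,4])
    P=X[(l==k).ravel()]; r=cv2.minAreaRect(P[:,:2].astype(np.float32)*1000);print(f,'panel',r,np.median(P[:,2]))
    cx=.0
    m=(X[:,2]>.085)&(X[:,2]<.125)&(np.hypot(X[:,0]-r[0][0]/1000,X[:,1]-r[0][1]/1000)<.13)
    P=X[m];
    if len(P)>20:
        print(' head',len(P),P[:,2].max()); 
        for lo,hi in((.085,.1),(.1,.106),(.106,.12)):
            Q=P[(P[:,2]>lo)&(P[:,2]<hi)]
            if len(Q)>5: print('  ',lo,cv2.minEnclosingCircle(Q[:,:2].astype(np.float32)*1000), cv2.minAreaRect(Q[:,:2].astype(np.float32)*1000))
```

```text
[[ 9.99999954e-01  2.36486338e-04 -1.87636311e-04]
 [ 2.76439490e-04 -9.67100959e-01  2.54392725e-01]
 [-1.21302852e-04 -2.54392766e-01 -9.67100980e-01]] [-0.54844419 -0.02871063  0.39032117] [[361.38554266   0.         283.8406384 ]
 [  0.         361.38554266 208.07716333]
 [  0.           0.           1.        ]]
crown [0.5762 0.071  0.1131]
w1 [0.5922 0.106  0.0993]
w2 [0.5644 0.0335 0.099 ]
reset [ 0.5423 -0.0245  0.075 ]
start [ 0.5237 -0.0738  0.065 ]
panel [0.5081 0.0032 0.059 ]
wrist0 panel ((556.598388671875, 13.622955322265625), (250.89642333984375, 101.67242431640625), 69.17684173583984) 0.05875984483508687
 head 5805 0.11526163403596358
   0.085 ((578.3345336914062, 69.28089141845703), 50.195308685302734) ((577.74072265625, 69.21199035644531), (60.12984085083008, 87.03125762939453), 11.614770889282227)
   0.1 ((579.2078857421875, 68.56856536865234), 44.913612365722656) ((577.74609375, 68.46649932861328), (57.91522979736328, 71.65540313720703), 17.536848068237305)
   0.106 ((577.3819580078125, 69.6147689819336), 24.608131408691406) ((577.7138061523438, 69.38574981689453)
[... 698 characters left out ...]
9996032714844), 16.992082595825195)
scene0 panel ((555.2759399414062, 11.915115356445312), (252.52825927734375, 102.06755828857422), 69.49616241455078) 0.05745736965182855
 head 517 0.1133135229876444
   0.085 ((574.4436645507812, 65.98406219482422), 49.60289001464844) ((572.7828369140625, 66.578125), (93.12928771972656, 51.90031814575195), 89.14857482910156)
   0.1 ((576.3091430664062, 67.01103210449219), 28.22527503967285) ((573.5322265625, 65.54359436035156), (49.40976333618164, 55.071861267089844), 20.011394500732422)
   0.106 ((576.2085571289062, 66.04608154296875), 23.452213287353516) ((575.7721557617188, 68.20306396484375), (40.347530364990234, 43.643653869628906), 59.148460388183594)
```

View pics/side0.png

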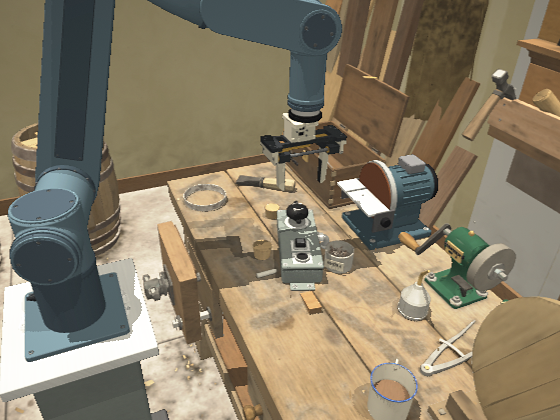

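The side view confirms the layout: the sander is to the right, beyond the station. Station centre is about (0.5565, 0.0130) with yaw −20.8°, so the crown is at about (0.578, 0.069). I'll move above the crown with the fingers closed.

Request:
play_rows:
  grip: [1,1,1,1,1,1,1,1]
  delta_pos:
    - [2.3,0.94,1.0]
    - [2.3,0.94,1.0]
    - [2.3,0.94,1.0]
    - [0,0,1.0]
    - [0,0,1.0]
    - [0,0,1.0]
    - [0,0,0]
    - [0,0,0]
  rotation:
    - [0,0,0]
    - [0,0,0]
    - [0,0,0]
    - [0,0,0.121]
    - [0,0,0.121]
    - [0,0,0.121]
    - [0,0,0]
    - [0,0,0]
  force: 20

```text
t: 0.82
eef_pos: [0.5777, 0.0691, 0.177]
eef_rot: [[0.352, 0.936, -0.002], [0.936, -0.352, 0.0], [-0.001, -0.002, -1.0]]
wrist_force: [-0.2, -0.9, 0.7]
grip_width: 0.0442
```

Run:
```python
from h import *
s=env.read_state();print(s['t'],s['eef_pos'],s['eef_rot'].round(3),s['grip_width'],s['wrist_force'])
for f in('side0','scene0'):
    X=cloud(load(f)).reshape(-1,3);m=(X[:,2]>.13)&(X[:,2]<.2)&(abs(X[:,1]-.05)<.2)&(X[:,0]>.66)&(X[:,0]<.9);print(f,np.percentile(X[m,0],[0,1,5,50]) if m.any() else 0)
grab('wrist','wrist1')
```

```text
0.8167 [0.57767006 0.06910742 0.17699434] [[ 0.352  0.936 -0.002]
 [ 0.936 -0.352  0.   ]
 [-0.001 -0.002 -1.   ]] 0.044230630793293646 [-0.17139552 -0.94475502  0.65794004]
side0 [0.72282298 0.73509171 0.77634281 0.79695647]
scene0 [0.76969109 0.78041188 0.78222273 0.78849328]
```

View pics/wrist1.png

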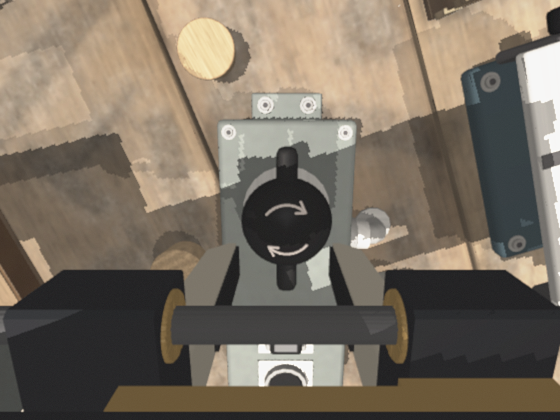

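The wrist view is now lined up: the wings run vertically at column 287 and the crown is centred near (286,220). The fingers are still closing, so I'll finish that while coming down to just above the crown.

Request:
play_rows:
  grip: [1,1,1,1,1,1,1,1]
  delta_pos:
    - [0,0,0]
    - [0,0,0]
    - [0,0,0]
    - [0,0,0]
    - [0,0,0.7]
    - [0,0,0.7]
    - [0,0,0.7]
    - [0,0,0.7]
  rotation:
    - [0,0,0]
    - [0,0,0]
    - [0,0,0]
    - [0,0,0]
    - [0,0,0]
    - [0,0,0]
    - [0,0,0]
    - [0,0,0]

```text
t: 1.53
eef_pos: [0.5778, 0.069, 0.1485]
eef_rot: [[0.355, 0.935, -0.001], [0.935, -0.355, 0.0], [-0.0, -0.001, -1.0]]
wrist_force: [-0.2, -0.6, -0.2]
grip_width: 0.0008
```

Request:
play_rows:
  grip: [1,1,1,1,1,1,1,1]
  delta_pos:
    - [0,0,0.6]
    - [0,0,0.5]
    - [0,0,0.4]
    - [0,0,0.4]
    - [0,0,0.3]
    - [0,0,0.3]
    - [0,0,0.2]
    - [0,0,0]
  rotation:
    - [0,0,0]
    - [0,0,0]
    - [0,0,0]
    - [0,0,0]
    - [0,0,0]
    - [0,0,0]
    - [0,0,0]
    - [0,0,0]

```text
t: 2.2
eef_pos: [0.5783, 0.069, 0.123]
eef_rot: [[0.355, 0.935, 0.0], [0.935, -0.355, -0.0], [0.0, 0.0, -1.0]]
wrist_force: [-2.3, 0.5, 3.6]
grip_width: 0.0002
```

Request:
play_rows:
  grip: [1,1,1,1,1]
  delta_pos:
    - [0,0,0.15]
    - [0,0,0.15]
    - [0,0,0.1]
    - [0,0,0]
    - [0,0,0]
  rotation:
    - [0,0,0]
    - [0,0,0]
    - [0,0,0]
    - [0,0,0]
    - [0,0,0]

```text
t: 2.62
eef_pos: [0.5784, 0.069, 0.1193]
eef_rot: [[0.355, 0.935, 0.001], [0.935, -0.355, -0.0], [0.0, 0.001, -1.0]]
wrist_force: [-2.4, 0.0, 7.7]
grip_width: 0.0004
```

Request:
play_rows:
  grip: [1,1,1,1]
  delta_pos:
    - [0,0,0.1]
    - [0,0,0.1]
    - [0,0,0]
    - [0,0,0]
  rotation:
    - [0,0,0]
    - [0,0,0]
    - [0,0,0]
    - [0,0,0]

```text
t: 2.95
eef_pos: [0.5787, 0.069, 0.1191]
eef_rot: [[0.355, 0.935, 0.002], [0.935, -0.355, -0.0], [0.001, 0.002, -1.0]]
wrist_force: [-5.6, 0.6, 16.9]
grip_width: 0.0007
```

Force rises at the end stop, so it should be latched. I'll lift and move sideways, still high, to check it.

Request:
play_rows:
  grip: [1,1,1,1,1,1,1,1]
  delta_pos:
    - [0,0,-0.6]
    - [0,0,-1.2]
    - [0,0,-2.0]
    - [0,0,-2.0]
    - [2.1,-1.8,0]
    - [2.0,-1.8,0]
    - [0,0,0]
    - [0,0,0]
  rotation:
    - [0,0,0]
    - [0,0,0]
    - [0,0,0]
    - [0,0,0]
    - [0,0,0]
    - [0,0,0]
    - [0,0,0]
    - [0,0,0]

```text
t: 3.62
eef_pos: [0.5587, 0.1211, 0.1744]
eef_rot: [[0.353, 0.936, -0.0], [0.936, -0.353, -0.0], [-0.0, -0.0, -1.0]]
wrist_force: [-0.3, -0.2, -0.3]
grip_width: 0.0005
```

Run:
```python
from h import *
s=env.read_state();print(s['t'],s['eef_pos'],s['wrist_force'])
for n in('wrist','scene','side'):
    grab(n,n+'2');W=cloud(load(n+'2')).reshape(-1,3)
    m=(np.hypot(W[:,0]-.5778,W[:,1]-.069)<.006)&(W[:,2]<.125)&(W[:,2]>.06);print(n,m.sum(),np.median(W[m,2]) if m.any() else 0)
```

```text
3.6167 [0.55868133 0.12114632 0.17439836] [-0.27178646 -0.15849486 -0.26217156]
wrist 0 0
scene 13 0.10125143243725294
side 9 0.10195831877045149
```

View pics/wrist2.png

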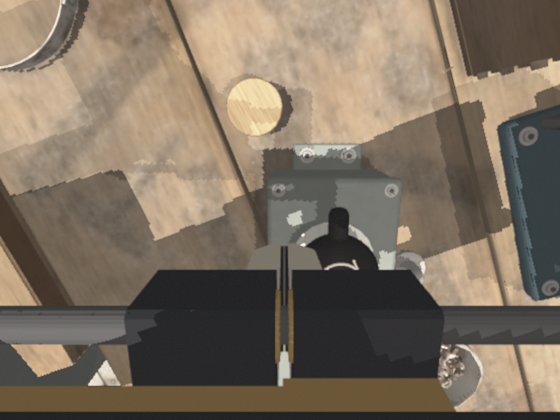

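Latched: the crown reads 0.1015 m, against 0.1135 before. The wing at (339,222) still points straight along the station. Next I'll descend on the operator side of the left wing.

Request:
play_rows:
  grip: [1,1,1,1,1,1]
  delta_pos:
    - [0,0,2.2]
    - [0,0,2.2]
    - [0,0,1.6]
    - [0,0,1.4]
    - [0,0,1.0]
    - [0,0,0]
  rotation:
    - [0,0,0]
    - [0,0,0]
    - [0,0,0]
    - [0,0,0]
    - [0,0,0]
    - [0,0,0]

```text
t: 4.27
eef_pos: [0.5579, 0.1192, 0.0882]
eef_rot: [[0.356, 0.934, -0.004], [0.934, -0.356, -0.0], [-0.002, -0.004, -1.0]]
wrist_force: [-0.1, 0.2, 0.0]
grip_width: 0.0005
```

Request:
play_rows:
  grip: [1,1,1,1,1]
  delta_pos:
    - [0,0.3,0]
    - [0,0.3,0]
    - [0,0.3,0]
    - [0,0.2,0]
    - [0,0,0]
  rotation:
    - [0,0,0]
    - [0,0,0]
    - [0,0,0]
    - [0,0,0]
    - [0,0,0]

```text
t: 4.68
eef_pos: [0.5705, 0.116, 0.0915]
eef_rot: [[0.355, 0.935, 0.002], [0.935, -0.355, -0.0], [0.001, 0.002, -1.0]]
wrist_force: [-0.6, -0.6, 0.2]
grip_width: 0.0004
```

Now the arc, turning the tool with the wing.

Request:
play_rows:
  grip: [1,1,1,1,1,1]
  delta_pos:
    - [0.18,0.34,0]
    - [0.18,0.34,0]
    - [0.18,0.34,0]
    - [0.18,0.34,0]
    - [0.18,0.34,0]
    - [0,0,0]
  rotation:
    - [0,0,0.08]
    - [0,0,0.08]
    - [0,0,0.08]
    - [0,0,0.08]
    - [0,0,0.08]
    - [0,0,0]

```text
t: 5.18
eef_pos: [0.5888, 0.1159, 0.091]
eef_rot: [[0.693, 0.721, 0.0], [0.721, -0.693, 0.001], [0.001, -0.0, -1.0]]
wrist_force: [-0.1, 2.6, 1.1]
grip_width: 0.0005
```

```bash
cat > r.py <<'E'
from h import *
s=env.read_state();R=s['eef_rot'];p=s['eef_pos']-[.5778,.069,.06];f=s['wrist_force']
print(s['t'],'rel crown in tool mm',(R.T@p*1000).round(1),'yaw cw from rest',np.arctan2(R[0,0],R[1,0])-.363,'F tool',(R.T@f).round(1))
E
python3 r.py
```

```text
5.1833 rel crown in tool mm [ 41.4 -24.6 -31. ] yaw cw from rest 0.40275745768687643 F tool [ 1.8 -1.9 -1.1]
```

Request:
play_rows:
  grip: [1,1,1,1,1]
  delta_pos:
    - [0.18,0.34,0]
    - [0.18,0.34,0]
    - [0.18,0.34,0]
    - [0.18,0.34,0]
    - [0,0,0]
  rotation:
    - [0,0,0.08]
    - [0,0,0.08]
    - [0,0,0.08]
    - [0,0,0.08]
    - [0,0,0]

```text
t: 5.6
eef_pos: [0.6031, 0.1099, 0.0911]
eef_rot: [[0.884, 0.468, 0.001], [0.468, -0.884, 0.001], [0.001, -0.0, -1.0]]
wrist_force: [-0.1, 2.2, 1.2]
grip_width: 0.0005
```

```bash
python3 r.py
python3 - <<'E'
from h import *
for n in('scene','side'):
    grab(n,n+'3');W=cloud(load(n+'3')).reshape(-1,3)
    m=(np.hypot(W[:,0]-.5778,W[:,1]-.069)<.008)&(W[:,2]<.125)&(W[:,2]>.06);print(n,m.sum(),np.median(W[m,2]) if m.any() else 0)
a=np.hstack([cv2.resize(cv2.imread(f'pics/{n}3.png')[170:290,220:360],(400,343)) for n in('scene','side')]);cv2.imwrite('pics/c3.png',a)
E
```

```text
5.6 rel crown in tool mm [ 41.6 -24.3 -31. ] yaw cw from rest 0.720404129282997 F tool [ 0.9 -2.  -1.2]
scene 23 0.11112719788507061
side 14 0.11286705399863643
```

View pics/c3.png

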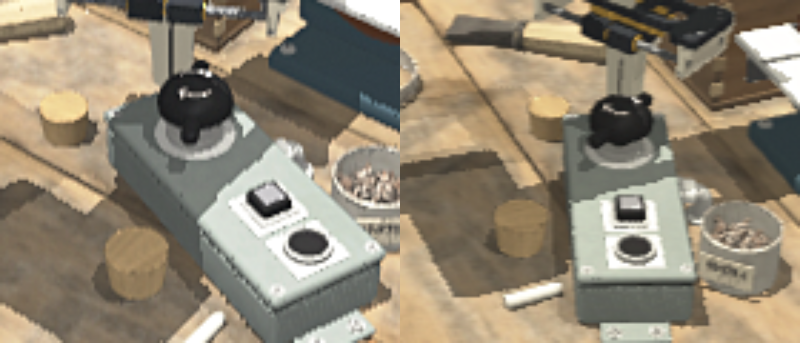

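The crown is back at about 0.112 m, so the head has popped up. I'll back off along the arc so the wing follows it to rest, then clear and lift.

Request:
play_rows:
  grip: [1,1,1,1,1,1,1,1]
  delta_pos:
    - [-0.26,-0.4,0]
    - [-0.26,-0.4,0]
    - [-0.26,-0.4,0]
    - [-0.26,-0.4,0]
    - [-0.26,-0.4,0]
    - [-0.26,-0.4,0]
    - [-0.26,-0.4,0]
    - [-0.05,-0.5,0]
  rotation:
    - [0,0,-0.1]
    - [0,0,-0.1]
    - [0,0,-0.1]
    - [0,0,-0.1]
    - [0,0,-0.1]
    - [0,0,-0.1]
    - [0,0,-0.1]
    - [0,0,0]

```text
t: 6.37
eef_pos: [0.5652, 0.1173, 0.0906]
eef_rot: [[0.368, 0.93, -0.0], [0.93, -0.368, -0.001], [-0.001, 0.0, -1.0]]
wrist_force: [1.0, -1.1, -0.3]
grip_width: 0.0002
```

Request:
play_rows:
  grip: [1,1,1,1,1,1,1]
  delta_pos:
    - [0,-0.8,0]
    - [0,-0.5,0]
    - [0,0,-2.0]
    - [0,0,-2.5]
    - [0,0,-2.5]
    - [0,0,-2.0]
    - [0,0,0]
  rotation:
    - [0,0,0]
    - [0,0,0]
    - [0,0,0]
    - [0,0,0]
    - [0,0,0]
    - [0,0,0]
    - [0,0,0]

```text
t: 6.95
eef_pos: [0.556, 0.123, 0.1853]
eef_rot: [[0.374, 0.927, 0.008], [0.927, -0.374, 0.0], [0.003, 0.008, -1.0]]
wrist_force: [1.1, 0.0, 1.1]
grip_width: 0.0004
```

```bash
python3 r.py
python3 - <<'E'
from h import *
print(env.read_state()['eef_pos'])
for n in('scene','side'):
    grab(n,n+'4');W=cloud(load(n+'4')).reshape(-1,3)
    m=(np.hypot(W[:,0]-.5778,W[:,1]-.069)<.008)&(W[:,2]<.125)&(W[:,2]>.06);print(n,m.sum(),np.median(W[m,2]) if m.any() else 0)
a=np.hstack([cv2.resize(cv2.imread(f'pics/{n}4.png')[170:290,220:360],(400,343)) for n in('scene','side')]);cv2.imwrite('pics/c4.png',a)
E
```

```text
6.95 rel crown in tool mm [  42.3  -39.5 -125.4] yaw cw from rest 0.02078022851528727 F tool [ 0.4  1.1 -1. ]
[0.55596716 0.12296209 0.18526151]
scene 24 0.11133657550646975
side 19 0.11200385764760343
```

View pics/c4.png

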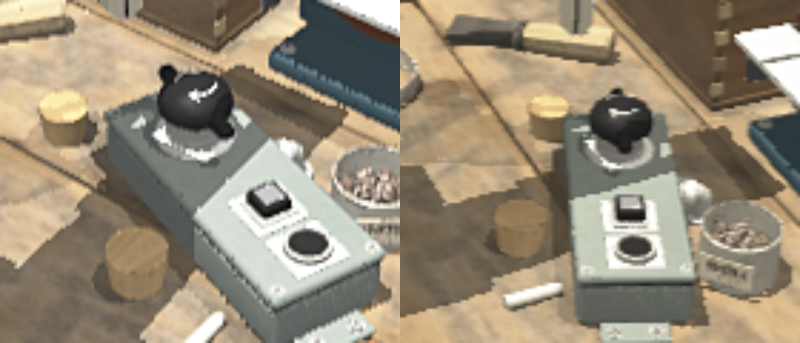

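The stop is up, and its wings are back along the panel. Next, over to reset, staying above crown height.

Request:
play_rows:
  grip: [1,1,1,1,1,1,1,1]
  delta_pos:
    - [-2.5,0.71,0]
    - [-3.0,0.85,0]
    - [-3.0,0.85,0]
    - [-3.0,0.85,0]
    - [-3.0,0.85,0]
    - [-0.18,0.14,0]
    - [0,0,0]
    - [0,0,0]
  rotation:
    - [0,0,-0.02]
    - [0,0,0]
    - [0,0,0]
    - [0,0,0]
    - [0,0,0]
    - [0,0,0]
    - [0,0,0]
    - [0,0,0]

```text
t: 7.72
eef_pos: [0.54, -0.0293, 0.1793]
eef_rot: [[0.356, 0.934, -0.002], [0.934, -0.356, 0.001], [0.0, -0.003, -1.0]]
wrist_force: [-0.6, -0.2, -0.2]
grip_width: 0.0003
```

Request:
play_rows:
  grip: [1,1,1,1,1,1]
  delta_pos:
    - [0,0,1.5]
    - [0,0,2.0]
    - [0,0,2.0]
    - [0,0,1.5]
    - [0,0,0.5]
    - [0,0,0]
  rotation:
    - [0,0,0]
    - [0,0,0]
    - [0,0,0]
    - [0,0,0]
    - [0,0,0]
    - [0,0,0]

```text
t: 8.22
eef_pos: [0.5395, -0.028, 0.1039]
eef_rot: [[0.354, 0.935, -0.004], [0.935, -0.354, 0.001], [-0.0, -0.004, -1.0]]
wrist_force: [-0.4, -0.6, 0.4]
grip_width: 0.0008
```

Run:
```python
from h import *
grab('side','side5');grab('scene','scene5')
a=np.hstack([cv2.resize(cv2.imread(f'pics/{n}5.png')[170:290,220:360],(400,343)) for n in('scene','side')]);cv2.imwrite('pics/c5.png',a)
for f in('wrist0','scene4','side4'):
    X=cloud(load(f)).reshape(-1,3);m=(X[:,2]>.069)&(X[:,2]<.08)&(np.hypot(X[:,0]-.5405,X[:,1]+.029)<.025)
    if m.sum()>3: print(f,m.sum(),cv2.minAreaRect(X[m,:2].astype(np.float32)*1000),np.median(X[m,2]))
s=env.read_state();print(s['t'],s['eef_pos'],s['wrist_force'])
```

```text
wrist0 795 ((540.6408081054688, -28.75206756591797), (26.385042190551758, 26.094745635986328), 68.76270294189453) 0.07463138104935212
scene4 107 ((539.8743286132812, -30.41373062133789), (26.42252540588379, 26.01222038269043), 69.25586700439453) 0.07312908990799083
side4 78 ((543.05810546875, -29.671491622924805), (34.2774658203125, 25.371681213378906), 64.09905242919922) 0.07367102773164061
8.3167 [ 0.54108963 -0.02888411  0.10598038] [-0.57743148  1.08195037  0.64790422]
```

View pics/c5.png

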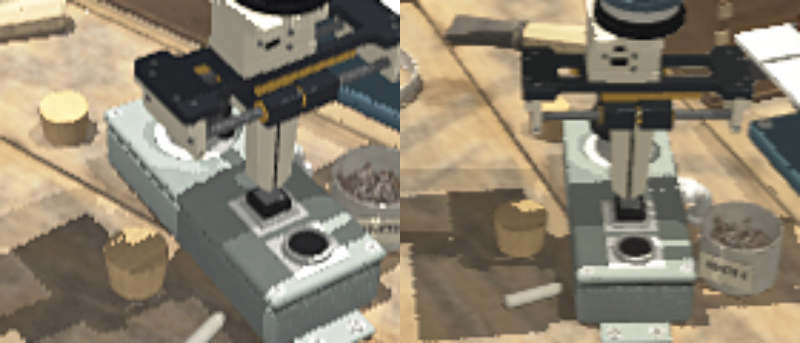

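The fingertips are centred over reset, clear of start. Pressing now.

Request:
play_rows:
  grip: [1,1,1,1,1,1,1]
  delta_pos:
    - [0,0,0.6]
    - [0,0,0.5]
    - [0,0,0.3]
    - [0,0,0.2]
    - [0,0,0.2]
    - [0,0,0.1]
    - [0,0,0]
  rotation:
    - [0,0,0]
    - [0,0,0]
    - [0,0,0]
    - [0,0,0]
    - [0,0,0]
    - [0,0,0]
    - [0,0,0]

```text
t: 8.9
eef_pos: [0.5412, -0.0297, 0.0873]
eef_rot: [[0.355, 0.935, 0.001], [0.935, -0.355, 0.0], [0.0, 0.001, -1.0]]
wrist_force: [-1.3, 1.6, 5.8]
grip_width: 0.0006
```

Request:
play_rows:
  grip: [1,1,1,1]
  delta_pos:
    - [0,0,0.1]
    - [0,0,0.05]
    - [0,0,0]
    - [0,0,0]
  rotation:
    - [0,0,0]
    - [0,0,0]
    - [0,0,0]
    - [0,0,0]

```text
t: 9.23
eef_pos: [0.5412, -0.0297, 0.0871]
eef_rot: [[0.355, 0.935, 0.002], [0.935, -0.355, -0.0], [0.0, 0.002, -1.0]]
wrist_force: [-3.8, 3.2, 16.1]
grip_width: 0.0006
```

At its stop: 16 N and no further travel. Releasing and clearing away.

Request:
play_rows:
  grip: [1,1,1,1,1,1,1,1]
  delta_pos:
    - [0,0,-0.6]
    - [0,0,-1.0]
    - [0,0,-2.5]
    - [0,0,-3.0]
    - [0,0,-3.0]
    - [0,0,-3.0]
    - [0,0,0]
    - [0,0,0]
  rotation:
    - [0,0,0]
    - [0,0,0]
    - [0,0,0]
    - [0,0,0]
    - [0,0,0]
    - [0,0,0]
    - [0,0,0]
    - [0,0,0]

```text
t: 9.9
eef_pos: [0.5417, -0.0301, 0.2182]
eef_rot: [[0.355, 0.935, 0.004], [0.935, -0.355, -0.001], [0.0, 0.004, -1.0]]
wrist_force: [-0.1, 0.1, -0.4]
grip_width: 0.0005
```

Run:
```python
from h import *
for n in('side','scene'):
    grab(n,n+'6')
    W=cloud(load(n+'6')).reshape(-1,3)
    for nm,x,y,a,b in(('crown',.5778,.069,.06,.125),('reset',.5405,-.0291,.05,.09),('start',.523,-.076,.05,.09)):
        m=(np.hypot(W[:,0]-x,W[:,1]-y)<.007)&(W[:,2]<b)&(W[:,2]>a);print(n,nm,m.sum(),np.median(W[m,2]) if m.any() else 0)
a=np.hstack([cv2.resize(cv2.imread(f'pics/{n}6.png')[170:290,220:360],(400,343)) for n in('scene','side')]);cv2.imwrite('pics/c6.png',a)
s=env.read_state();print(s['t'],s['eef_pos'],s['wrist_force'])
```

```text
side crown 10 0.11279490410485044
side reset 13 0.07400015671049812
side start 16 0.0643217720391262
scene crown 19 0.11092885861518774
scene reset 21 0.07366228403863373
scene start 26 0.06370813625690619
10.0 [ 0.54008489 -0.02961207  0.21540018] [-0.15795197 -0.29345231 -0.17535833]
```

View pics/c6.png

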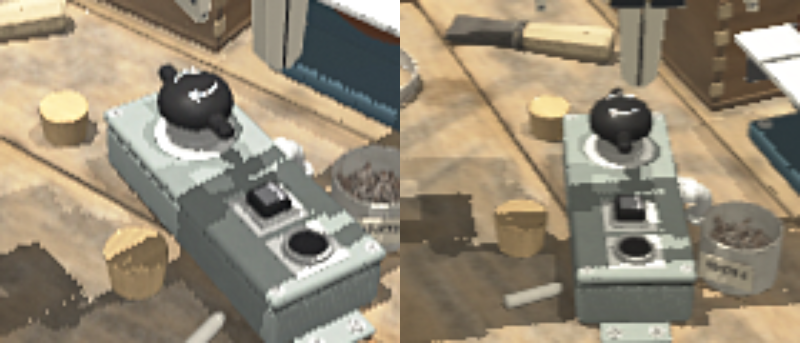

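The stop is up with its wings at rest, both buttons are out, and the loose things are where they were. Handing in.

```bash
python3 -c "
from bench import env
print(env.close_job())"
```

```text
the job is handed in; nothing more can be done
None
```

The stop check is done and handed in at about 10 s of the 51 s allowed. I used closed fingertips throughout.

1. **Stop pressed:** I pushed it to its lower end stop (17 N there) and let go. It stayed down by itself, with the crown at about 0.1015 m against 0.1125 m when up.
2. **Stop released:** I pushed the left wing clockwise through about 0.72 rad at about 2 N. The head popped back up, and the wing followed the fingers back to rest.
3. **Reset pressed:** I pushed it to its end stop (16 N, no further travel) and let go.

**Last checks:**
- The crown read 0.111 to 0.113 m (up), with the wings back along the panel by eye.
- Reset read 0.074 m (out). Start read 0.064 m (out); I never went to it.
- The bystanders in the last close-up pictures looked unmoved. Those were crops, so I did not look again at anything outside them.
- The arm was clear, with the wrist force near zero.

No check failed. The cameras differed by up to 2 mm, within their calibration.

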